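# Unload a soldered module from under its jig hold-downs

## Task

Take the three hold-downs off the soldering jig and stand all three on the grey parking plate, then lift out the soldered module that lies beneath them and lay it down lengthwise and centred on the rubber strip of the cooling plate. Then put every hold-down back on the jig on the very same seat it came from, upright and square across the jig as before; let go of everything and leave the bottle, the spool and the screwdriver alone.

Things in the scene. Friction and masses are not known exactly. Their poses are not given: they have to be found in the camera images.
- hold_round: Loose hold-down, 0.3 kg, sizes in mm: black beam 92 (own y) x 26 (own x) x 10 on two cream legs (26 x 14, 24 high, at y = +-37). Origin: centre of its underside at foot level, z up; beam top at 34. On it an aluminium handle from 34 to 64 high: a round knob, 30 in diameter.
- hold_along: Loose hold-down, 0.3 kg, sizes in mm: black beam 92 (own y) x 26 (own x) x 10 on two cream legs (26 x 14, 24 high, at y = +-37). Origin: centre of its underside at foot level, z up; beam top at 34. On it an aluminium handle from 34 to 64 high: a block running along the beam, 44 along own y x 12 along own x.
- hold_across: Loose hold-down, 0.3 kg, sizes in mm: black beam 92 (own y) x 26 (own x) x 10 on two cream legs (26 x 14, 24 high, at y = +-37). Origin: centre of its underside at foot level, z up; beam top at 34. On it an aluminium handle from 34 to 64 high: a block standing across the beam, 12 along own y x 36 along own x.
- module: Soldered driver module: aluminium bar with a green circuit board and a row of eight small dark chips, in mm 190 long (own x) x 36 wide (own y) x 18 high, about 0.25 kg. Origin: centre of its underside; z up. Loose; it lies on the jig's top along the jig's x, its top 6 below the hold-downs' beams, bare between and beyond them.
- jig: Fixed soldering jig, aluminium on cream board, in mm 270 (own x) x 120 (own y), flat top 16 above its origin (centre of underside). Three seats at x = -60, 0, +60, each two dark patches at y = +-37 under a hold-down's legs; each starts with one hold-down, x along the jig's x, in varying order. Black stops 9 high round the module's ends (|x| over 79) leave it 3 free each way.
- park: Fixed flat grey parking plate with no rim, in mm 220 long (own x) x 140 wide (own y) x 8 thick. Origin: centre of its underside. Empty at the start. Room for the three hold-downs side by side along x, beams along y.
- cooler: Fixed flat aluminium cooling plate, in mm 230 long (own x) x 90 wide (own y) x 15 thick, with a dark rubber strip 196 x 42, flush with the top, centred along x. Origin: centre of its underside. Empty at the start.
- bottle: Bystander: white bottle with black cap, in mm 52 in diameter, 110 high, standing beyond the jig. Origin: centre of its underside. Leave alone.
- spool: Bystander: grey spool, in mm 60 in diameter, 46 high, standing beyond the jig. Origin: centre of its underside. Leave alone.
- driver: Bystander: screwdriver lying between the robot and the jig, about 200 mm long along own x. Origin: centre of its underside. Leave alone.
Mind the look-alikes: they are no part of the job. Several things have the shape of the module; the one meant has the colours described above.

How it is judged:
On the way, in this order (a step that is already met when the one before it is completed fails the run):
1. all three hold-downs stand upright on the parking plate (x of hold_round in the frame of park between -0.105 and 0.105 m and y of hold_round in the frame of park between -0.065 and 0.065 m and z of hold_round in the frame of park between 0.004 and 0.012 m and angle between each of hold_round, hold_along, hold_across's own z axis and vertical below 0.1 rad and x of hold_along in the frame of park between -0.105 and 0.105 m and y of hold_along in the frame of park between -0.065 and 0.065 m and z of hold_along in the frame of park between 0.004 and 0.012 m and x of hold_across in the frame of park between -0.105 and 0.105 m and y of hold_across in the frame of park between -0.065 and 0.065 m and z of hold_across in the frame of park between 0.004 and 0.012 m), for 0.2 s.
2. the module lies centred along the cooling plate's rubber strip, the hold-downs still parked (all of step 1 and horizontal distance between module and cooler below 0.012 m and angle between the x axis of module and the x axis of cooler, either way round below 0.15 rad and angle between module's own z axis and vertical below 0.08 rad and z of module in the frame of cooler between 0.011 and 0.019 m), for 0.2 s.
At the end, for the whole second after the job is handed in: The module lies flat on the cooling plate, within 12 mm of its centre and 0.15 rad of its length; each hold-down stands upright within 12 mm of where it started and within 0.15 rad of square across the jig; all is released and at rest (horizontal distance between module and cooler below 0.012 m and angle between the x axis of module and the x axis of cooler, either way round below 0.15 rad and angle between each of module, hold_round, hold_along, hold_across's own z axis and vertical below 0.08 rad and z of module in the frame of cooler between 0.011 and 0.019 m and linear speed of each of module, hold_round, hold_along, hold_across below 0.02 m/s and distance of each of hold_round, hold_along, hold_across from where it was at the start of the episode below 0.012 m and angle between the x axis of each of hold_round, hold_along, hold_across and the x axis of jig, either way round below 0.15 rad); the robot touches nothing.
It fails at once if the bottle is moved more than 30 mm (distance of bottle from where it was at the start of the episode above 0.03 m).
It fails at once if the spool is moved more than 30 mm (distance of spool from where it was at the start of the episode above 0.03 m).
It fails at once if the screwdriver is moved more than 30 mm (distance of driver from where it was at the start of the episode above 0.03 m).
It also fails if it takes over 144 s, if anything falls off the work surface, if the arm or the gripper's body presses on something with over 40 N, if the wrist force passes 120 N, or if a joint passes its speed limit or range.

## Robot

A 7-joint arm with a two-finger parallel gripper is mounted at the origin on the work surface. World frame = base frame: x ahead of the robot, y to its left, z up, the work surface at z = 0. Lengths are in m, angles in rad, forces in N, time in s.
With the tool pointing down it reaches from about 0.425 to 0.925 m from the base axis. Payload 6.8 kg.
Tool frame: the origin (TCP) lies on the centre line of the jaws, within the pads' length; the fingertips stand 14 mm ahead of it and the grasp point (between the pads) lies 5 mm behind it; z points along the fingers, y is the line along which they close (so a half turn about z gives the same grasp; the last joint's range is limited). The gripper opens to 85 mm and grips with 20 to 120 N. Pads are 22 mm wide; open, the fingers measure 114 mm over their backs; the gripper's body (76 mm by 85 mm) begins 54 mm behind the grasp point. The pads swing forward as they close: fully open they stand 13 mm farther back than shut.
Start: joints at [1.177, 0.477, 0.022, 1.555, -0.011, 1.109, -0.083], TCP at [0.19, -0.648, 0.245] pointing down, gripper open.
Joint ranges: [-2.96, 2.96], [-0.34, 2.1], [-1.41, 1.46], [0.24, 2.44], [-1.37, 4.51], [0.17, 1.92], [-2.96, 2.96]. Speed limits (rad/s): [2.39, 2.39, 3.14, 3.14, 3.14, 3.14, 3.14].

## Interface

Orientations are given as a unit quaternion [w, x, y, z].
In Python, from station import bot gives the robot as it stands. The module is installed in compiled form; this text tells all that it offers.
- The arm moves only by the tool drive_tool, never from a script. Its argument "commands" is a list of rows, each an object with "hand": the opening, from 0 (shut) to 1 (fully open); "translation": the shift along the world's x, y, z in mm, a list of three; "angular": the turn, a rotation vector about the world's x, y, z in rad, a list of three. In form: [{"hand": hand, "translation": [tx, ty, tz], "angular": [ax, ay, az]}, ...]. A call has 1 to 12 rows; each row is the pose to reach, as a shift and turn from the pose commanded when the call began; what a row does not reach only later rows make up. A row lasts 1/8 s, in which the tool goes at most 62.5 mm and 10.7 degrees, less where a joint would pass 70% of its speed; a pose out of reach is approached as far as the arm can. A call with a gripper value outside its range is refused whole. The fingers move at their own pace and stop on an object; "force" is the grip in N (left out, the last holds). Time passes only in rows, so rows that repeat a pose let the fingers close. It gives the time, the measured TCP pose, the force, the opening and the grip force at its end, in the units of the state.
- bot.get_obs(): the state, without advancing time (a new reading comes with each control period).
- bot.read_camera(name): name is "scene" or "top" or "wrist"; returns the picture (400x640x3 uint8, red, green, blue); there is no depth.
- bot.camera_model(name): a dict with "fx", "fy", "cx", "cy" (pixels), "view" (4x4, takes a point from world to camera coordinates). Camera axes: x right, y up, looking along -z (the intrinsics and any distortion apply to the point x, -y, -z); pixel columns grow to the right and rows downward; lengths in m; the calibration is good to about 2 mm. A picture is of the moment at which its call begins: read the wrist's pose just before it. camera_model takes no time and is no camera call; for the wrist camera it gives the pose at the moment of the call.
- bot.hand_in(): hands the job in; it is judged then, once.
Trained networks look in the newest picture that a camera, given by its name, has taken for a name from the list of things; names that differ only in an ending like _2 or _b are one class to them, and where a whole thing is asked for, a point or a joint stands for the part that bears it (a point fixed in the world has none). Each returns a list of dicts, best first, with "score" (0 to 1); they miss things now and then, are a little off and sometimes report something else, mostly with a low value. They report only what shows in the picture. A call takes as long as a camera call. They do not tell look-alikes from the thing itself.
- bot.find_in(camera, query): "position" ([column, row] in pixels, amid what is visible of it).
- bot.outline_of(camera, query): "pixels" (400x640 bool, what is visible of it) and "position" ([column, row] in pixels, amid what is visible of it).
The state is a dict: "t": time; "q": joint angles; "joint_vel": joint speeds; "joint_torque": joint torques, N m; "eef_pos": TCP position; "tool_rot": TCP orientation; "contact_force": force on the tool from outside, world axes, zero at the start; "torque": the same for the moment, N m; "gripper_width": opening from 0.0 (shut) to 1.0 (fully open); "grasp_force": force on a finger pad.
Only numpy, scipy, OpenCV 4.12 (cv2) and the standard library are available. Lean on these libraries where they do the work, as an engineer would, in place of code of your own. Each camera call takes 0.05 s, during which the arm holds its last target. There are 200 camera calls.

## Working session

There is one attempt and no reset: what is moved stays moved. The work goes in short steps, Python scripts to look and compute and a tool call to move; the robot and the scene stay as the last step left them, time stands still between calls to the robot, and variables do not carry over. Pictures are saved under pics/ and viewed, at most 14 in all, crops included, and the job is handed in when it is done.

Besides the shell and the picture viewer there is one more tool, called after "Call:" as name([rows], argument=value, ...), one row to a line, values as JSON. drive_tool: Moves the arm, as the interface text tells. Its arguments: {"type":"object","properties":{"commands":{"type":"array","items":{"type":"object","properties":{"hand":{"type":"number"},"translation":{"type":"array","items":{"type":"number"}},"angular":{"type":"array","items":{"type":"number"}}}}},"force":{"type":"number"}},"required":["commands"]}

```bash
mkdir -p pics
cat > h.py <<'E'
import numpy as np, cv2
from station import bot
def shot(c,name=None):
    im=bot.read_camera(c); m=bot.camera_model(c)
    if name: cv2.imwrite(f'pics/{name}.png',im[:,:,::-1])
    return im,m
def unproj(m,px,z):
    "pixel to world at height z"
    V=np.array(m['view']); R=V[:3,:3]; C=-R.T@V[:3,3]
    d=R.T@np.array([(px[0]-m['cx'])/m['fx'],-(px[1]-m['cy'])/m['fy'],-1.])
    return C+d*(z-C[2])/d[2]
def proj(m,P):
    V=np.array(m['view']); p=V[:3,:3]@np.array(P)+V[:3,3]
    return np.array([m['cx']+m['fx']*p[0]/-p[2], m['cy']+m['fy']*-p[1]/-p[2]])
E
python3 - <<'E'
from h import *
for c in ('scene','top','wrist'):
    im,m=shot(c,c+'0'); print(c,{k:(np.round(v,3).tolist()) for k,v in m.items()})
    if c!='wrist':
        for q in ('hold_round','hold_along','hold_across','module','jig','park','cooler','bottle','spool','driver'):
            print(q,[(np.round(r['position'],1).tolist(),round(r['score'],2)) for r in bot.find_in(c,q)])
print(bot.get_obs())
E
```

```text
scene {'fx': 372.482, 'fy': 372.482, 'cx': 313.792, 'cy': 196.953, 'view': [[0.516, 0.856, 0.017, -0.394], [-0.466, 0.264, 0.845, 0.195], [0.719, -0.444, 0.535, -1.347], [0.0, 0.0, 0.0, 1.0]]}
hold_round [([119.4, 244.9], 0.56)]
hold_along [([294.4, 210.7], 0.69)]
hold_across [([317.3, 203.3], 0.89)]
module [([283.6, 221.2], 0.75), ([436.7, 173.9], 0.74), ([438.3, 217.6], 0.62)]
jig [([285.2, 226.7], 0.68), ([316.2, 201.3], 0.49)]
park [([358.6, 180.6], 0.78)]
cooler [([120.5, 247.6], 0.91)]
bottle [([243.5, 281.6], 0.94)]
spool [([376.9, 243.1], 0.89)]
driver [([242.5, 184.7], 0.53)]
top {'fx': 428.599, 'fy': 428.599, 'cx': 316.394, 'cy': 202.931, 'view': [[-0.158, -0.987, -0.006, 0.183], [0.963, -0.156, 0.218, -0.559], [-0.216, 0.028, 0.976, -1.213], [0.0, 0.0, 0.0, 1.0]]}
hold_round [([350.0, 190.7], 0.85)]
hold_along [([330.0, 199.6], 0.53)]
hold_across [([310.3, 198.5], 0.58)]
module [([217.7, 169.8], 0.74), ([436.9, 144.6], 0.64), ([163.0, 226.5], 0.63), ([326.4, 198.3], 0.58)]
jig [([337.7, 203.9], 0.84)]
park [([243.3, 248.7], 0.88), ([285.8, 151.8], 0.5)]
cooler [([460.3, 22
[... 394 characters left out ...]
1,  0.02241273,  1.55541106, -0.01149707,
        1.10929434, -0.08309714]), 'joint_vel': array([-1.98912161e-03, -1.99053338e-03, -1.40446152e-06, -6.81457001e-04,
       -1.88074931e-03,  1.24208827e-03, -5.97913666e-04]), 'joint_torque': array([ 7.55337278e-04, -5.96322870e+01,  1.60665851e+00, -2.81542736e+01,
        1.24995349e-02,  1.68190254e-03, -1.15700601e-06]), 'eef_pos': array([ 0.19030281, -0.64763106,  0.24529266]), 'tool_rot': array([-5.54063865e-07,  9.89808900e-01,  1.42402041e-01,  2.21424855e-06]), 'contact_force': array([ 0.2127608 ,  0.28848134, -0.04170368]), 'torque': array([0.01093292, 0.01730342, 0.00790825]), 'grasp_force': 0.0, 'gripper_width': 0.9964811876874481}
```

Run:
```python
import cv2
t=cv2.imread('pics/top0.png'); cv2.imwrite('pics/top0c.png',cv2.resize(t[90:300,120:520],None,fx=2,fy=2,interpolation=cv2.INTER_CUBIC))
```

```text
(no output)
```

View pics/top0c.png

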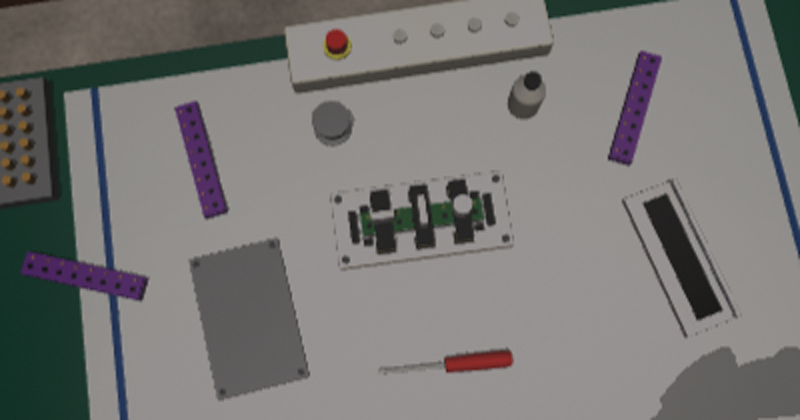

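View pics/scene0.png

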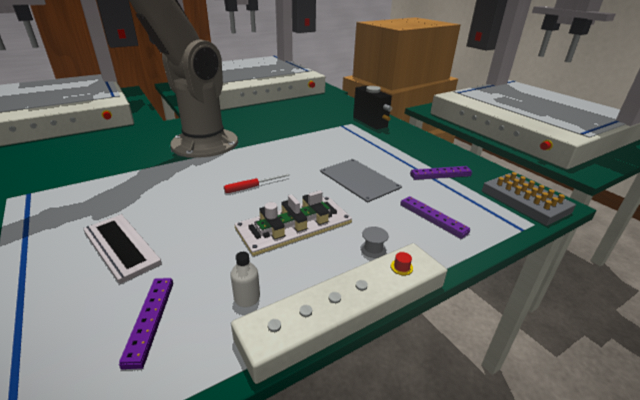

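```bash
cat >> h.py <<'E'
def rect(c,m,q,z,near=None):
    "min-area rectangle of an outlined thing on plane z: centre, sizes mm, long-axis angle"
    rs=bot.outline_of(c,q); out=[]
    for r in rs:
        ys,xs=np.nonzero(r['pixels'])
        if len(xs)<20: continue
        P=np.array([unproj(m,(x,y),z)[:2] for x,y in zip(xs,ys)])
        (cx,cy),(w,h),a=cv2.minAreaRect((P*1000).astype(np.float32))
        if w<h: w,h,a=h,w,a+90
        a=(np.deg2rad(a)+np.pi/2)%np.pi-np.pi/2
        out.append((round(r['score'],2),[round(cx,1),round(cy,1)],[round(w),round(h)],round(a,3),[round(v*1000,1) for v in P.mean(0)]))
    return out
E
python3 - <<'E'
from h import *
im,m=shot('top')
for q,z in (('jig',.016),('park',.008),('cooler',.015),('hold_round',.06),('hold_along',.06),('hold_across',.06),('module',.034),('driver',.01),('bottle',.05),('spool',.04)):
    print(q,rect('top',m,q,z))
E
```

```text
jig [(0.76, [595.3, 45.7], [269, 122], np.float64(1.549), [np.float64(588.9), np.float64(47.7)]), (0.57, [599.5, -17.2], [97, 31], np.float64(-0.047), [np.float64(598.4), np.float64(-16.6)])]
park [(0.59, [488.9, 330.7], [224, 147], np.float64(0.092), [np.float64(488.8), np.float64(330.3)])]
cooler [(0.66, [475.7, -335.9], [232, 99], np.float64(0.193), [np.float64(472.8), np.float64(-335.5)])]
hold_round [(0.57, [590.5, -12.7], [96, 30], np.float64(-0.057), [np.float64(588.5), np.float64(-12.7)])]
hold_along [(0.6, [592.3, 46.6], [94, 27], np.float64(-0.026), [np.float64(590.9), np.float64(47.1)])]
hold_across [(0.74, [594.2, 106.4], [94, 33], np.float64(0.08), [np.float64(594.0), np.float64(106.2)])]
module [(0.87, [586.6, 563.2], [189, 39], np.float64(1.214), [np.float64(586.2), np.float64(561.2)]), (0.76, [741.9, 368.6], [188, 38], np.float64(0.157), [np.float64(739.5), np.float64(368.0)]), (0.69, [594.4, 46.7], [188, 38], np.float64(-1.561), [np.float64(593.8), np.float64(49.9)]), (0.58, [717.0, -311.5], [195, 45], np.float64(-0.451), [np.float64(711.2), np.float64(-310.5)]), (0.58, [600.3, 45.3], [93, 26], np.float64(-0.03), [np.float64(602.2), np.float64(45.0)])]
driver [(0.86, [372.0, 46.0], [197, 26], np.float64(1.51), [np.float64(369.7), np.float64(10.5)])]
bottle [(0.88, [759.4, -146.5], [77, 56], np.float64(-0.197), [np.float64(758.4), np.float64(-146.8)])]
spool [(0.61, [767.8, 159.5], [73, 59], np.float64(-0.138), [np.float64(766.7), np.float64(161.2)])]
```

Call:
drive_tool([
  {"hand": 1,"translation": [240,270,15],"angular": [0,0,-0.09]},
  {"hand": 1,"translation": [240,270,15],"angular": [0,0,-0.09]},
  {"hand": 1,"translation": [240,270,15],"angular": [0,0,-0.09]},
  {"hand": 1,"translation": [240,270,15],"angular": [0,0,-0.09]},
  {"hand": 1,"translation": [240,270,15],"angular": [0,0,-0.09]},
  {"hand": 1,"translation": [240,270,15],"angular": [0,0,-0.09]},
  {"hand": 1,"translation": [240,270,15],"angular": [0,0,-0.09]},
  {"hand": 1,"translation": [240,270,15],"angular": [0,0,-0.09]},
])

```text
t: 2.7
eef_pos: [0.4298, -0.3783, 0.2603]
tool_rot: [0.0, 0.995, 0.098, -0.0]
contact_force: [-0.1, 0.4, -0.3]
gripper_width: 1.002
grasp_force: 0.0
```

Run:
```python
from h import *
im,m=shot('wrist','w1'); print(bot.get_obs()['eef_pos'])
print(rect('wrist',m,'cooler',.015))
# rubber strip: dark pixels
g=cv2.cvtColor(im,cv2.COLOR_RGB2GRAY); c=proj(m,(.476,-.336,.015)); print(c)
n,l,s,ce=cv2.connectedComponentsWithStats((g<60).astype(np.uint8))
for i in range(1,n):
    if s[i,4]>1500: 
        ys,xs=np.nonzero(l==i); P=np.array([unproj(m,p,.015)[:2] for p in zip(xs,ys)])*1000
        print(s[i],cv2.minAreaRect(P.astype(np.float32)))
```

```text
[ 0.42918245 -0.37889068  0.26027951]
[(0.94, [474.9, -341.6], [230, 92], np.float64(0.215), [np.float64(485.5), np.float64(-339.5)])]
[290.25672983 119.0007985 ]
[ 275   26   41  180 5175] ((472.7983703613281, -342.097900390625), (191.49606323242188, 40.51287078857422), 12.097281455993652)
[    0   265   630   135 34085] ((195.50929260253906, -416.36663818359375), (221.53567504882812, 928.5801391601562), 11.153512954711914)
```

View pics/w1.png

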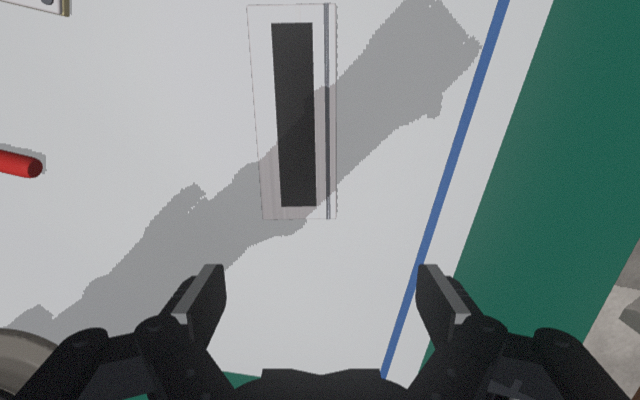

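Call:
drive_tool([
  {"hand": 0.7,"translation": [165,400,0],"angular": [0,0,1.36]},
  {"hand": 0.7,"translation": [165,400,0],"angular": [0,0,1.36]},
  {"hand": 0.7,"translation": [165,400,0],"angular": [0,0,1.36]},
  {"hand": 0.7,"translation": [165,400,0],"angular": [0,0,1.36]},
  {"hand": 0.7,"translation": [165,400,0],"angular": [0,0,1.36]},
  {"hand": 0.7,"translation": [165,400,0],"angular": [0,0,1.36]},
  {"hand": 0.7,"translation": [165,400,0],"angular": [0,0,1.36]},
  {"hand": 0.7,"translation": [165,400,0],"angular": [0,0,1.36]},
  {"hand": 0.7,"translation": [165,400,0],"angular": [0,0,1.36]},
  {"hand": 0.7,"translation": [165,400,0],"angular": [0,0,1.36]},
])

```text
t: 4.05
eef_pos: [0.5952, 0.0202, 0.2601]
tool_rot: [0.0, 0.714, 0.7, -0.0]
contact_force: [0.3, 0.4, -0.3]
gripper_width: 0.702
grasp_force: 0.0
```

Run:
```python
from h import *
im,m=shot('wrist','w2'); print(bot.get_obs()['eef_pos'],bot.get_obs()['tool_rot'])
import pickle; pickle.dump(m,open('m2.pkl','wb'))
for q,z in (('jig',.016),('hold_round',.05),('hold_along',.05),('hold_across',.05),('module',.034)):
    print(q,rect('wrist',m,q,z))
```

```text
[0.59521529 0.02036995 0.26024067] [ 2.25916703e-04  7.13743400e-01  7.00407167e-01 -3.29118306e-04]
jig [(0.91, [595.9, 43.7], [269, 119], np.float64(1.548), [np.float64(596.7), np.float64(66.7)])]
hold_round [(0.95, [594.5, -18.8], [89, 47], np.float64(-0.017), [np.float64(594.3), np.float64(-16.0)])]
hold_along [(0.95, [595.7, 45.1], [91, 29], np.float64(-0.018), [np.float64(596.0), np.float64(44.4)])]
hold_across [(0.77, [596.8, 104.7], [92, 38], np.float64(-0.018), [np.float64(597.1), np.float64(103.5)])]
module [(0.62, [595.9, 44.2], [187, 35], np.float64(1.547), [np.float64(596.4), np.float64(62.9)]), (0.55, [710.3, -276.0], [158, 17], np.float64(-0.468), [np.float64(686.2), np.float64(-262.5)])]
```

View pics/w2.png

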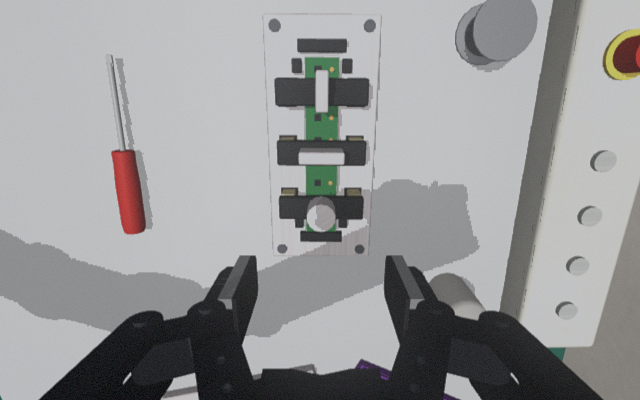

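Call:
drive_tool([
  {"hand": 0.7,"translation": [2,50,-60],"angular": [0,0,0]},
  {"hand": 0.7,"translation": [2,85,-110],"angular": [0,0,0]},
  {"hand": 0.7,"translation": [2,85,-110],"angular": [0,0,0]},
  {"hand": 0.7,"translation": [2,85,-110],"angular": [0,0,0]},
  {"hand": 0.7,"translation": [2,85,-110],"angular": [0,0,0]},
])

```text
t: 4.97
eef_pos: [0.5987, 0.1059, 0.152]
tool_rot: [0.001, 0.713, 0.701, 0.001]
contact_force: [-0.1, -0.2, 0.5]
gripper_width: 0.704
grasp_force: 0.0
```

```bash
cat >> h.py <<'E'
def tri(m1,p1,m2,p2):
    A,b=[],[]
    for m,p in ((m1,p1),(m2,p2)):
        V=np.array(m['view']); u=(p[0]-m['cx'])/m['fx']; v=-(p[1]-m['cy'])/m['fy']
        for k,val in ((0,u),(1,v)):
            A.append(V[k,:3]+val*V[2,:3]); b.append(-(V[k,3]+val*V[2,3]))
    A,b=np.array(A),np.array(b); x=np.linalg.lstsq(A,b,rcond=None)[0]
    return x*1000, np.abs(A@x-b).max()
def handle(im,c,q):
    "bright pixels within the outline: handle's top centre in pixels"
    r=bot.outline_of(c,q)[0]; msk=cv2.morphologyEx(r['pixels'].astype(np.uint8),cv2.MORPH_CLOSE,np.ones((9,9)))
    h=((im.min(2)>130)&(msk>0)).astype(np.uint8); n,l,s,ce=cv2.connectedComponentsWithStats(h)
    i=1+np.argmax(s[1:,4]); return ce[i],s[i]
E
python3 - <<'E'
from h import *
import pickle
m1=pickle.load(open('m2.pkl','rb'))
im2,m2=shot('wrist','w3'); print(bot.get_obs()['eef_pos'])
im1=cv2.imread('pics/w2.png')[:,:,::-1]
hs={}
for q in ('hold_round','hold_along','hold_across'):
    try: hs[q]=handle(im2,'wrist',q); print(q,hs[q], unproj(m2,hs[q][0],.075)*1000)
    except Exception as e: print(q,e)
# template tracking of the earlier picture's handles by bright components
h=(im1.min(2)>130).astype(np.uint8)
for nm,(x0,x1,y0,y1) in {'hold_across':(308,336,66,116),'hold_along':(295,350,147,166),'hold_round':(303,339,196,233)}.items():
    roi=h[y0:y1,x0:x1]; n,l,s,ce=cv2.connectedComponentsWithStats(roi); i=1+np.argmax(s[1:,4])
    p=ce[i]+[x0,y0]; print(nm,p,s[i], unproj(m1,p,.08)*1000)
    if nm in hs: print(tri(m1,p,m2,hs[nm][0]))
E
```

```text
[0.59873248 0.10587215 0.15203583]
hold_round (array([318.14797136, 365.78997613]), array([300, 358,  37,  16, 419], dtype=int32)) [594.94002754 -15.64665278  75.        ]
hold_along (array([317.09574468, 304.38770686]), array([277, 296,  72,  16, 846], dtype=int32)) [595.21048681  40.24746328  75.        ]
hold_across (array([318.47784431, 224.83473054]), array([310, 201,  18,  50, 835], dtype=int32)) [597.35073774 102.42217105  75.        ]
hold_across [321.4486166  90.6541502] [  7   4  13  42 506] [597.20857698 103.50750421  80.        ]
(array([597.29702081, 103.53697544,  77.79194249]), np.float64(8.392761217457245e-05))
hold_along [321.08185053 157.96797153] [  4   5  45  13 562] [595.85075889  43.43155374  80.        ]
(array([595.57690936,  43.33931973,  79.43130591]), np.float64(0.00027265532133646797))
hold_round [320.39443535 217.71194763] [  4   9  28  27 611] [594.13196719 -16.6206038   80.        ]
(array([594.44336487, -20.29545332,  70.20441061]), np.float64(0.000388841929962469))
```

View pics/w3.png

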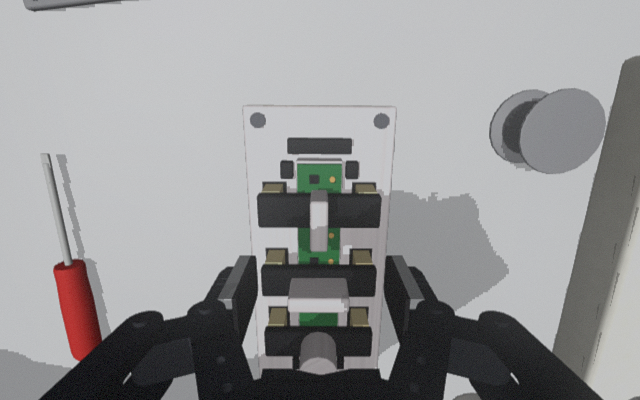

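Call:
drive_tool([
  {"hand": 0.5,"translation": [0,-2,-40],"angular": [0,0,0]},
  {"hand": 0.5,"translation": [0,-2,-70],"angular": [0,0,0]},
  {"hand": 0.5,"translation": [0,-2,-83],"angular": [0,0,0]},
  {"hand": 0.5,"translation": [0,-2,-83],"angular": [0,0,0]},
  {"hand": 0.5,"translation": [0,-2,-83],"angular": [0,0,0]},
])

```text
t: 5.8
eef_pos: [0.5983, 0.1057, 0.0686]
tool_rot: [0.001, 0.712, 0.702, 0.001]
contact_force: [-0.1, 0.2, 1.0]
gripper_width: 0.501
grasp_force: 0.0
```

Call:
drive_tool([
  {"hand": 0.5,"translation": [-1,-2,-1],"angular": [0,0,-0.008]},
  {"hand": 0,"translation": [-1,-2,-1],"angular": [0,0,-0.008]},
  {"hand": 0,"translation": [-1,-2,-1],"angular": [0,0,-0.008]},
  {"hand": 0,"translation": [-1,-2,-1],"angular": [0,0,-0.008]},
  {"hand": 0,"translation": [-1,-2,-1],"angular": [0,0,-0.008]},
  {"hand": 0,"translation": [-1,-2,-1],"angular": [0,0,-0.008]},
  {"hand": 0,"translation": [-1,-2,-1],"angular": [0,0,-0.008]},
], force=50)

```text
t: 6.68
eef_pos: [0.5968, 0.1034, 0.0669]
tool_rot: [0.0, 0.715, 0.699, 0.0]
contact_force: [-0.4, -0.9, 5.6]
gripper_width: 0.132
grasp_force: 49.9
```

Call:
drive_tool([
  {"hand": 0,"translation": [0,0,15],"angular": [0,0,0]},
  {"hand": 0,"translation": [0,5,45],"angular": [0,0,0]},
  {"hand": 0,"translation": [-5,30,65],"angular": [0,0,0]},
  {"hand": 0,"translation": [-17,75,70],"angular": [0,0,0]},
  {"hand": 0,"translation": [-28,128,70],"angular": [0,0,0]},
  {"hand": 0,"translation": [-40,180,70],"angular": [0,0,0]},
  {"hand": 0,"translation": [-51,230,70],"angular": [0,0,0]},
  {"hand": 0,"translation": [-58,262,60],"angular": [0,0,0]},
  {"hand": 0,"translation": [-60,273,40],"angular": [0,0,0]},
  {"hand": 0,"translation": [-60,273,15],"angular": [0,0,0]},
  {"hand": 0,"translation": [-60,273,5],"angular": [0,0,0]},
  {"hand": 0,"translation": [-60,273,5],"angular": [0,0,0]},
])

```text
t: 8.18
eef_pos: [0.536, 0.3752, 0.0703]
tool_rot: [0.0, 0.716, 0.699, -0.001]
contact_force: [0.9, 0.1, -3.3]
gripper_width: 0.131
grasp_force: 48.9
```

Run:
```python
from h import *
o=bot.get_obs(); print(o['eef_pos'],o['tool_rot'],o['contact_force'])
im,m=shot('wrist','w4'); im2,m2=shot('top')
print(rect('top',m2,'park',.008)); print(rect('top',m2,'hold_across',.04))
```

```text
[0.53598762 0.37519224 0.0702896 ] [ 4.44981497e-05  7.15518413e-01  6.98592888e-01 -1.17309966e-03] [ 0.91118859  0.13243873 -3.25467026]
[(0.76, [438.4, 326.3], [140, 121], np.float64(-1.485), [np.float64(426.8), np.float64(337.4)])]
[]
```

View pics/w4.png

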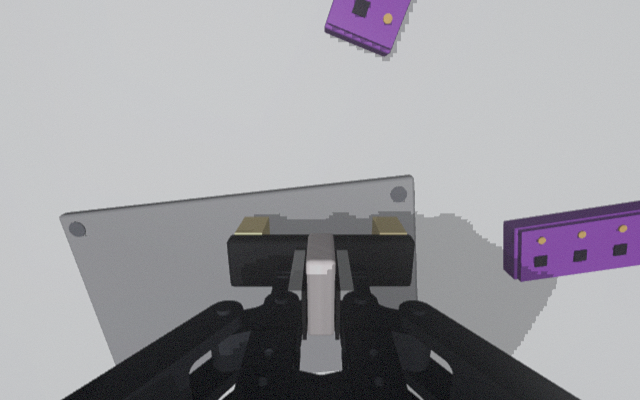

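Run:
```python
from h import *
m=bot.camera_model('wrist')
for p in ((412,178),(63,215),(417,270)): print(p,unproj(m,p,.008)*1000)
c=np.array([489,331]);u=np.array([np.cos(.092),np.sin(.092)]);v=np.array([-u[1],u[0]])
for a,b in ((110,70),(-110,70)): print(c+a*u+b*v)
```

```text
(412, 178) [592.5995091  407.17882639   8.        ]
(63, 215) [376.83793566 388.4435299    8.        ]
(417, 270) [599.7656587  344.84779923   8.        ]
[592.1038891  410.80969898]
[373.0342726 390.5982388]
```

Call:
drive_tool([
  {"hand": 0,"translation": [0,0,-6],"angular": [0,0,0]},
  {"hand": 0,"translation": [0,0,-11],"angular": [0,0,0]},
  {"hand": 0,"translation": [0,0,-11.5],"angular": [0,0,0]},
  {"hand": 0,"translation": [0,0,-11.5],"angular": [0,0,0]},
])

```text
t: 8.88
eef_pos: [0.5363, 0.3764, 0.0597]
tool_rot: [-0.0, 0.715, 0.699, -0.0]
contact_force: [0.0, 0.2, -3.8]
gripper_width: 0.133
grasp_force: 48.9
```

Call:
drive_tool([
  {"hand": 0,"translation": [0,0,-0.7],"angular": [0,0,0]},
  {"hand": 0.4,"translation": [0,0,-0.7],"angular": [0,0,0]},
  {"hand": 0.4,"translation": [0,0,-0.7],"angular": [0,0,0]},
  {"hand": 0.4,"translation": [0,0,-0.7],"angular": [0,0,0]},
  {"hand": 0.4,"translation": [0,0,15],"angular": [0,0,0]},
  {"hand": 0.4,"translation": [0,0,50],"angular": [0,0,0]},
  {"hand": 0.4,"translation": [0,0,80],"angular": [0,0,0]},
  {"hand": 0.4,"translation": [0,0,90],"angular": [0,0,0]},
  {"hand": 0.4,"translation": [0,0,90],"angular": [0,0,0]},
])

```text
t: 10.0
eef_pos: [0.5366, 0.3765, 0.1505]
tool_rot: [0.0, 0.715, 0.699, 0.001]
contact_force: [-0.2, -0.5, -0.6]
gripper_width: 0.4
grasp_force: 0.0
```

Call:
drive_tool([
  {"hand": 0.4,"translation": [59,-333,-10],"angular": [0,0,1.571]},
  {"hand": 0.4,"translation": [59,-333,-10],"angular": [0,0,1.571]},
  {"hand": 0.4,"translation": [59,-333,-10],"angular": [0,0,1.571]},
  {"hand": 0.4,"translation": [59,-333,-10],"angular": [0,0,1.571]},
  {"hand": 0.4,"translation": [59,-333,-10],"angular": [0,0,1.571]},
  {"hand": 0.4,"translation": [59,-333,-10],"angular": [0,0,1.571]},
  {"hand": 0.4,"translation": [59,-333,-10],"angular": [0,0,1.571]},
  {"hand": 0.4,"translation": [59,-333,-10],"angular": [0,0,1.571]},
  {"hand": 0.4,"translation": [59,-333,-10],"angular": [0,0,1.571]},
  {"hand": 0.4,"translation": [59,-333,-10],"angular": [0,0,1.571]},
  {"hand": 0.4,"translation": [59,-333,-10],"angular": [0,0,1.571]},
])

```text
t: 11.38
eef_pos: [0.5948, 0.0433, 0.1391]
tool_rot: [-0.001, 0.012, 1.0, -0.0]
contact_force: [0.0, -0.9, 0.1]
gripper_width: 0.403
grasp_force: 0.0
```

Run:
```python
from h import *
o=bot.get_obs(); print(o['eef_pos'],o['tool_rot'],o['q'])
im,m=shot('wrist','w5'); 
for q in ('hold_along','hold_round'):
    p=handle(im,'wrist',q); print(p,unproj(m,p[0],.08)*1000, proj(m,(.5958,.0435,.08)))
im,m=shot('top','t2'); print(rect('top',m,'hold_across',.032),rect('top',m,'park',.008))
```

```text
[0.59484916 0.04329124 0.13907004] [-6.36542693e-04  1.20738763e-02  9.99926905e-01 -1.76631858e-06] [ 0.44001378  0.61574319 -0.84479952  1.79893226  0.54657243  0.97969136
  0.91566784]
(array([319.89019279, 229.70494552]), array([ 311,  198,   19,   66, 1193], dtype=int32)) [594.07896455  42.93132025  80.        ] [320.87682595 232.27173343]
(array([222.77525253, 231.32133838]), array([ 200,  210,   47,   44, 1584], dtype=int32)) [593.79083271 -16.92132613  80.        ] [320.87682595 232.27173343]
[(0.66, [536.6, 381.7], [94, 37], np.float64(0.013), [np.float64(535.2), np.float64(379.3)])] [(0.93, [489.0, 329.4], [225, 143], np.float64(0.086), [np.float64(481.1), np.float64(323.7)]), (0.32, [588.4, 43.7], [65, 27], np.float64(-0.067), [np.float64(587.5), np.float64(44.3)])]
```

View pics/w5.png

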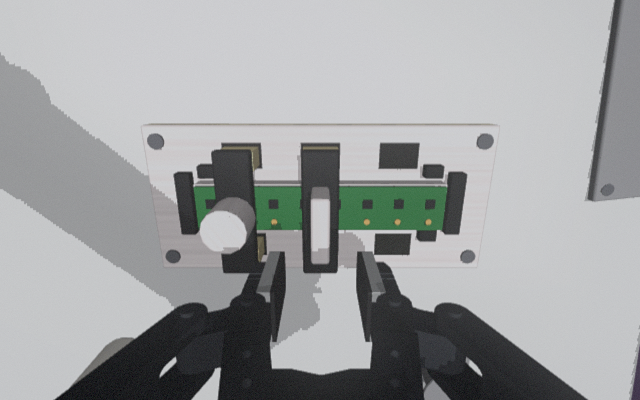

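Call:
drive_tool([
  {"hand": 0.4,"translation": [0,0,-30],"angular": [0,0,0]},
  {"hand": 0.4,"translation": [0,0,-60],"angular": [0,0,0]},
  {"hand": 0.4,"translation": [0,0,-72],"angular": [0,0,0]},
  {"hand": 0.4,"translation": [0,0,-72],"angular": [0,0,0]},
  {"hand": 0,"translation": [0,0,-72],"angular": [0,0,0]},
  {"hand": 0,"translation": [0,0,-72],"angular": [0,0,0]},
  {"hand": 0,"translation": [0,0,-72],"angular": [0,0,0]},
  {"hand": 0,"translation": [0,0,-72],"angular": [0,0,0]},
  {"hand": 0,"translation": [0,0,-72],"angular": [0,0,0]},
])

```text
t: 12.8
eef_pos: [0.5962, 0.0437, 0.069]
tool_rot: [0.001, 0.011, 1.0, 0.0]
contact_force: [-0.3, 0.4, 6.8]
gripper_width: 0.133
grasp_force: 50.8
```

Call:
drive_tool([
  {"hand": 0,"translation": [0,0,15],"angular": [0,0,0]},
  {"hand": 0,"translation": [0,5,45],"angular": [0,0,0]},
  {"hand": 0,"translation": [-5,30,65],"angular": [0,0,0]},
  {"hand": 0,"translation": [-15,75,70],"angular": [0,0,0]},
  {"hand": 0,"translation": [-26,128,70],"angular": [0,0,0]},
  {"hand": 0,"translation": [-36,180,70],"angular": [0,0,0]},
  {"hand": 0,"translation": [-46,225,65],"angular": [0,0,0]},
  {"hand": 0,"translation": [-51,250,40],"angular": [0,0,0]},
  {"hand": 0,"translation": [-51,250,15],"angular": [0,0,0]},
  {"hand": 0,"translation": [-51,250,-2],"angular": [0,0,0]},
  {"hand": 0,"translation": [-51,250,-7],"angular": [0,0,0]},
  {"hand": 0,"translation": [-51,250,-7],"angular": [0,0,0]},
])

```text
t: 14.3
eef_pos: [0.5443, 0.2936, 0.0616]
tool_rot: [0.0, 0.011, 1.0, 0.0]
contact_force: [-0.3, 0.4, -3.3]
gripper_width: 0.127
grasp_force: 49.4
```

Call:
drive_tool([
  {"hand": 0,"translation": [0,0,-0.7],"angular": [0,0,0]},
  {"hand": 0,"translation": [0,0,-0.7],"angular": [0,0,0]},
  {"hand": 0.4,"translation": [0,0,-0.7],"angular": [0,0,0]},
  {"hand": 0.4,"translation": [0,0,-0.7],"angular": [0,0,0]},
  {"hand": 0.4,"translation": [0,0,-0.7],"angular": [0,0,0]},
  {"hand": 0.4,"translation": [0,0,15],"angular": [0,0,0]},
  {"hand": 0.5,"translation": [0,0,50],"angular": [0,0,0]},
  {"hand": 0.5,"translation": [0,0,80],"angular": [0,0,0]},
  {"hand": 0.6,"translation": [0,0,80],"angular": [0,0,0]},
])

```text
t: 15.42
eef_pos: [0.5457, 0.2949, 0.1444]
tool_rot: [0.002, 0.011, 1.0, 0.002]
contact_force: [0.2, 0.5, 0.0]
gripper_width: 0.599
grasp_force: 0.0
```

Call:
drive_tool([
  {"hand": 0.6,"translation": [49,-312,0],"angular": [0,0,0]},
  {"hand": 0.6,"translation": [49,-312,0],"angular": [0,0,0]},
  {"hand": 0.6,"translation": [49,-312,0],"angular": [0,0,0]},
  {"hand": 0.6,"translation": [49,-312,0],"angular": [0,0,0]},
  {"hand": 0.6,"translation": [49,-312,0],"angular": [0,0,0]},
  {"hand": 0.6,"translation": [49,-312,0],"angular": [0,0,0]},
  {"hand": 0.6,"translation": [49,-312,0],"angular": [0,0,0]},
  {"hand": 0.6,"translation": [49,-312,0],"angular": [0,0,0]},
])

```text
t: 16.42
eef_pos: [0.593, -0.0164, 0.1409]
tool_rot: [-0.0, 0.01, 1.0, 0.0]
contact_force: [-0.8, 0.8, 0.4]
gripper_width: 0.599
grasp_force: 0.0
```

Run:
```python
from h import *
o=bot.get_obs(); print(o['eef_pos'],o['tool_rot'])
im,m=shot('wrist','w6'); 
p=handle(im,'wrist','hold_round'); print(p,unproj(m,p[0],.08)*1000)
im,m=shot('top','t3'); print(rect('top',m,'hold_across',.032),rect('top',m,'hold_along',.032))
```

```text
[ 0.59298346 -0.0164238   0.14094757] [-2.90569630e-05  9.90473387e-03  9.99950826e-01  4.90881030e-04]
(array([319.44244373, 230.76012862]), array([ 297,  210,   46,   43, 1555], dtype=int32)) [593.56731896 -17.1209667   80.        ]
[(0.51, [537.6, 382.0], [95, 37], np.float64(0.008), [np.float64(537.2), np.float64(380.4)])] [(0.58, [544.0, 294.8], [98, 36], np.float64(-0.025), [np.float64(542.4), np.float64(296.1)]), (0.17, [367.3, 0.6], [98, 27], np.float64(1.488), [np.float64(367.9), np.float64(1.2)])]
```

View pics/w6.png

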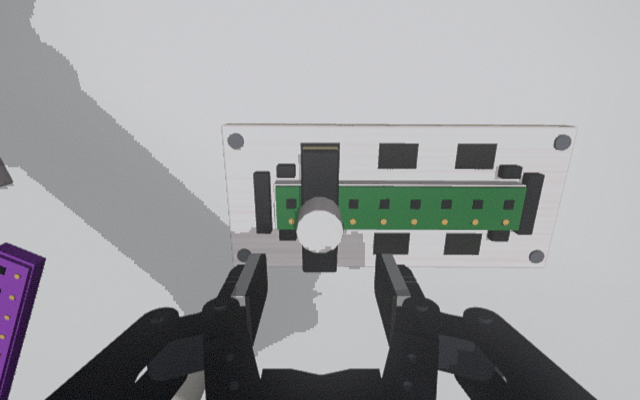

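Call:
drive_tool([
  {"hand": 0.6,"translation": [1,-0.5,-30],"angular": [0,0,0]},
  {"hand": 0.6,"translation": [1,-0.5,-60],"angular": [0,0,0]},
  {"hand": 0.6,"translation": [1,-0.5,-73],"angular": [0,0,0]},
  {"hand": 0.6,"translation": [1,-0.5,-73],"angular": [0,0,0]},
  {"hand": 0.1,"translation": [1,-0.5,-73],"angular": [0,0,0]},
  {"hand": 0.1,"translation": [1,-0.5,-73],"angular": [0,0,0]},
  {"hand": 0.1,"translation": [1,-0.5,-73],"angular": [0,0,0]},
  {"hand": 0.1,"translation": [1,-0.5,-73],"angular": [0,0,0]},
  {"hand": 0.1,"translation": [1,-0.5,-73],"angular": [0,0,0]},
])

```text
t: 17.8
eef_pos: [0.5952, -0.0187, 0.0691]
tool_rot: [0.001, 0.011, 1.0, 0.0]
contact_force: [-0.9, 0.9, 7.1]
gripper_width: 0.334
grasp_force: 49.3
```

Call:
drive_tool([
  {"hand": 0.1,"translation": [0,0,15],"angular": [0,0,0]},
  {"hand": 0.1,"translation": [0,5,45],"angular": [0,0,0]},
  {"hand": 0.1,"translation": [-12,30,70],"angular": [0,0,0]},
  {"hand": 0.1,"translation": [-34,75,75],"angular": [0,0,0]},
  {"hand": 0.1,"translation": [-57,125,75],"angular": [0,0,0]},
  {"hand": 0.1,"translation": [-80,175,75],"angular": [0,0,0]},
  {"hand": 0.1,"translation": [-103,225,75],"angular": [0,0,0]},
  {"hand": 0.1,"translation": [-126,275,75],"angular": [0,0,0]},
  {"hand": 0.1,"translation": [-148,323,65],"angular": [0,0,0]},
  {"hand": 0.1,"translation": [-157,343,40],"angular": [0,0,0]},
  {"hand": 0.1,"translation": [-157,343,10],"angular": [0,0,0]},
  {"hand": 0.1,"translation": [-157,343,0],"angular": [0,0,0]},
])

```text
t: 19.3
eef_pos: [0.4365, 0.3228, 0.0666]
tool_rot: [-0.001, 0.011, 1.0, -0.001]
contact_force: [0.7, -0.6, -2.6]
gripper_width: 0.328
grasp_force: 49.7
```

Call:
drive_tool([
  {"hand": 0.1,"translation": [0,0,-5],"angular": [0,0,0]},
  {"hand": 0.1,"translation": [0,0,-7],"angular": [0,0,0]},
  {"hand": 0.1,"translation": [0,0,-7],"angular": [0,0,0]},
  {"hand": 0.1,"translation": [0,0,-7],"angular": [0,0,0]},
])

```text
t: 19.8
eef_pos: [0.4377, 0.324, 0.0614]
tool_rot: [0.0, 0.012, 1.0, 0.0]
contact_force: [0.1, 0.1, -2.7]
gripper_width: 0.332
grasp_force: 49.7
```

Call:
drive_tool([
  {"hand": 0.1,"translation": [0,0,-0.5],"angular": [0,0,0]},
  {"hand": 0.1,"translation": [0,0,-0.5],"angular": [0,0,0]},
  {"hand": 0.6,"translation": [0,0,-0.5],"angular": [0,0,0]},
  {"hand": 0.6,"translation": [0,0,-0.5],"angular": [0,0,0]},
  {"hand": 0.6,"translation": [0,0,-0.5],"angular": [0,0,0]},
  {"hand": 0.6,"translation": [0,0,15],"angular": [0,0,0]},
  {"hand": 0.6,"translation": [0,0,50],"angular": [0,0,0]},
  {"hand": 0.6,"translation": [0,0,90],"angular": [0,0,0]},
  {"hand": 0.7,"translation": [0,0,90],"angular": [0,0,0]},
])

```text
t: 20.92
eef_pos: [0.4387, 0.3258, 0.1547]
tool_rot: [0.003, 0.011, 1.0, 0.002]
contact_force: [1.2, -0.3, 0.9]
gripper_width: 0.698
grasp_force: 0.0
```

Call:
drive_tool([
  {"hand": 0.7,"translation": [157,-281,0],"angular": [0,0,-1.571]},
  {"hand": 0.7,"translation": [157,-281,0],"angular": [0,0,-1.571]},
  {"hand": 0.7,"translation": [157,-281,0],"angular": [0,0,-1.571]},
  {"hand": 0.7,"translation": [157,-281,0],"angular": [0,0,-1.571]},
  {"hand": 0.7,"translation": [157,-281,0],"angular": [0,0,-1.571]},
  {"hand": 0.7,"translation": [157,-281,0],"angular": [0,0,-1.571]},
  {"hand": 0.7,"translation": [157,-281,0],"angular": [0,0,-1.571]},
  {"hand": 0.7,"translation": [157,-281,0],"angular": [0,0,-1.571]},
  {"hand": 0.7,"translation": [157,-281,0],"angular": [0,0,-1.571]},
  {"hand": 0.7,"translation": [157,-281,0],"angular": [0,0,-1.571]},
])

```text
t: 22.18
eef_pos: [0.594, 0.043, 0.1507]
tool_rot: [-0.0, 0.715, 0.699, -0.0]
contact_force: [-1.4, 0.8, 0.4]
gripper_width: 0.703
grasp_force: 0.0
```

```bash
cat > mod.py <<'E'
from h import *
def green(im,m,z,c0):
    "green board rectangle nearest c0 at height z"
    i=im.astype(int); g=((i[...,1]>i[...,0]*1.5)&(i[...,1]>i[...,2]*1.2)&(i[...,1]>40)).astype(np.uint8)
    g=cv2.morphologyEx(g,cv2.MORPH_CLOSE,np.ones((9,9)))
    n,l,s,ce=cv2.connectedComponentsWithStats(g); px=proj(m,c0)
    k=l[int(px[1]),int(px[0])]
    ys,xs=np.nonzero(l==k); P=np.array([unproj(m,p,z)[:2] for p in zip(xs,ys)])*1000
    box=cv2.boxPoints(cv2.minAreaRect(np.stack([xs,ys],1).astype(np.float32)))
    return k,cv2.minAreaRect(P.astype(np.float32)),box,s[k]
E
python3 - <<'E'
from mod import *
o=bot.get_obs(); print(o['eef_pos'],o['tool_rot'],o['q'][6])
im,m=shot('wrist','w7'); print(green(im,m,.034,(.596,.044,.034)), rect('wrist',m,'module',.034))
im,m=shot('top','t4'); print(green(im,m,.034,(.594,.046,.034)), rect('top',m,'module',.034))
print(rect('top',m,'hold_round',.032))
E
```

```text
[0.59397415 0.04299942 0.15068084] [-1.41064296e-04  7.14818000e-01  6.99310486e-01 -2.23744445e-04] -0.4479301828767615
(np.int32(1), ((596.0031127929688, 42.39979934692383), (185.0648651123047, 33.29705810546875), 88.69657135009766), array([[301.,  76.],
       [348.,  76.],
       [348., 304.],
       [301., 304.]], dtype=float32), array([ 301,   76,   48,  229, 9482], dtype=int32)) [(0.8, [596.0, 43.7], [188, 36], np.float64(1.55), [np.float64(596.1), np.float64(54.2)])]
(np.int32(0), ((659.351806640625, 77.7933349609375), (2174.50537109375, 1267.6351318359375), 80.6199951171875), array([[-1.2215852e-14,  0.0000000e+00],
       [ 6.3900000e+02,  0.0000000e+00],
       [ 6.3900000e+02,  3.9900000e+02],
       [ 0.0000000e+00,  3.9900000e+02]], dtype=float32), array([     0,      0,    640,    400, 211130], dtype=int32)) [(0.94, [718.5, -314.5], [191, 40], np.float64(-0.479), [np.float64(717.5), np.float64(-313.8)]), (0.85, [587.0, 561.9], [193, 39], np.float64(1.185), [np.float64(586.5), np.float64(561.2)]), (0.76, [594.2, 56.3], [168, 39], np.float64(1.513), [np.float64(595.0), np.float64(71.0)]), (0.69, [370.6, 47.6], [193, 25], np.float64(1.51), [np.float64(368.0), np.float64(6.6)]), (0.57, [742.7, 369.9], [196, 41], np.float64(0.162), [np.float64(742.0), np.float64(369.5)])]
[(0.8, [438.8, 330.7], [93, 37], np.float64(-0.005), [np.float64(438.0), np.float64(329.1)])]
```

View pics/w7.png

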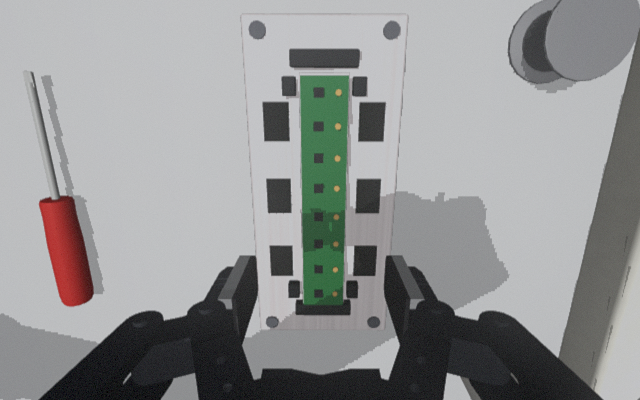

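Call:
drive_tool([
  {"hand": 0.7,"translation": [1.5,0,-40],"angular": [0,0,0]},
  {"hand": 0.7,"translation": [1.5,0,-85],"angular": [0,0,0]},
  {"hand": 0.7,"translation": [1.5,0,-110],"angular": [0,0,0]},
  {"hand": 0.7,"translation": [1.5,0,-116],"angular": [0,0,0]},
  {"hand": 0.7,"translation": [1.5,0,-116],"angular": [0,0,0]},
  {"hand": 0.7,"translation": [1.5,0,-116],"angular": [0,0,0]},
])

```text
t: 23.18
eef_pos: [0.5968, 0.0431, 0.0362]
tool_rot: [0.001, 0.715, 0.699, 0.001]
contact_force: [1.1, 0.6, 1.3]
gripper_width: 0.699
grasp_force: 0.0
```

Call:
drive_tool([
  {"hand": 0.55,"translation": [-0.5,0,-4],"angular": [0,0,0]},
  {"hand": 0.55,"translation": [-0.5,0,-4],"angular": [0,0,0]},
  {"hand": 0.2,"translation": [-0.5,0,-4],"angular": [0,0,0]},
  {"hand": 0.2,"translation": [-0.5,0,-4],"angular": [0,0,0]},
  {"hand": 0.2,"translation": [-0.5,0,-4],"angular": [0,0,0]},
  {"hand": 0.2,"translation": [-0.5,0,-4],"angular": [0,0,0]},
  {"hand": 0.2,"translation": [-0.5,0,-4],"angular": [0,0,0]},
], force=60)

```text
t: 24.05
eef_pos: [0.5957, 0.0429, 0.0313]
tool_rot: [0.0, 0.715, 0.699, 0.0]
contact_force: [-1.8, 0.3, 6.0]
gripper_width: 0.401
grasp_force: 61.1
```

Call:
drive_tool([
  {"hand": 0.2,"translation": [0,0,10],"angular": [0,0,0]},
  {"hand": 0.2,"translation": [0,0,35],"angular": [0,0,0]},
  {"hand": 0.2,"translation": [0,-5,65],"angular": [0,0,0]},
  {"hand": 0.2,"translation": [-5,-25,85],"angular": [0,0,-0.1]},
  {"hand": 0.2,"translation": [-18,-65,90],"angular": [0,0,-0.25]},
  {"hand": 0.2,"translation": [-34,-110,90],"angular": [0,0,-0.41]},
  {"hand": 0.2,"translation": [-50,-160,90],"angular": [0,0,-0.57]},
  {"hand": 0.2,"translation": [-66,-210,90],"angular": [0,0,-0.73]},
  {"hand": 0.2,"translation": [-82,-260,90],"angular": [0,0,-0.89]},
  {"hand": 0.2,"translation": [-97,-308,90],"angular": [0,0,-1.05]},
  {"hand": 0.2,"translation": [-110,-350,90],"angular": [0,0,-1.2]},
  {"hand": 0.2,"translation": [-121,-382,90],"angular": [0,0,-1.34]},
])

```text
t: 25.55
eef_pos: [0.4731, -0.3411, 0.121]
tool_rot: [0.0, 0.995, 0.101, -0.0]
contact_force: [0.3, -0.2, -1.5]
gripper_width: 0.403
grasp_force: 60.3
```

Call:
drive_tool([
  {"hand": 0.2,"translation": [0,0,-15],"angular": [0,0,0]},
  {"hand": 0.2,"translation": [0,0,-25],"angular": [0,0,0]},
  {"hand": 0.2,"translation": [0,0,-25],"angular": [0,0,0]},
  {"hand": 0.2,"translation": [0,0,-25],"angular": [0,0,0]},
])

```text
t: 26.05
eef_pos: [0.4749, -0.3381, 0.0959]
tool_rot: [-0.0, 0.995, 0.105, 0.0]
contact_force: [-0.1, -0.4, -2.4]
gripper_width: 0.402
grasp_force: 60.3
```

Run:
```python
from mod import *
o=bot.get_obs(); print(o['eef_pos'],o['tool_rot'],o['gripper_width'])
im,m=shot('wrist','w8'); z=o['eef_pos'][2]+.0025
print(rect('wrist',m,'cooler',.015),rect('wrist',m,'module',z))
im,m=shot('top','t5'); print(rect('top',m,'cooler',.015)[:1],rect('top',m,'module',z))
```

```text
[ 0.47492713 -0.33810011  0.09590413] [-2.46905480e-04  9.94503474e-01  1.04703178e-01  1.55625801e-04] 0.40193359967950887
[(0.9, [474.9, -341.6], [231, 91], np.float64(0.217), [np.float64(526.4), np.float64(-334.2)])] [(0.6, [497.1, -333.9], [143, 35], np.float64(0.21), [np.float64(509.1), np.float64(-331.3)])]
[(0.85, [476.3, -336.1], [229, 92], np.float64(0.214), [np.float64(467.9), np.float64(-320.7)])] [(0.96, [697.6, -290.6], [183, 41], np.float64(-0.486), [np.float64(695.7), np.float64(-290.6)]), (0.95, [475.4, -332.9], [190, 44], np.float64(0.225), [np.float64(474.4), np.float64(-332.6)]), (0.86, [719.7, 356.8], [180, 37], np.float64(0.169), [np.float64(716.1), np.float64(356.0)]), (0.82, [573.5, 542.4], [183, 39], np.float64(1.195), [np.float64(573.6), np.float64(544.3)])]
```

View pics/w8.png

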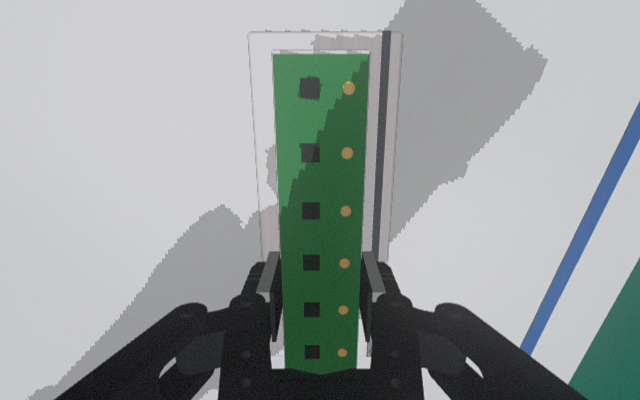

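Call:
drive_tool([
  {"hand": 0.2,"translation": [0,-3,-25],"angular": [0,0,0]},
  {"hand": 0.2,"translation": [0,-3,-50],"angular": [0,0,0]},
  {"hand": 0.2,"translation": [0,-3,-60],"angular": [0,0,0]},
  {"hand": 0.2,"translation": [0,-3,-63.5],"angular": [0,0,0]},
  {"hand": 0.2,"translation": [0,-3,-63.5],"angular": [0,0,0]},
  {"hand": 0.2,"translation": [0,-3,-63.5],"angular": [0,0,0]},
])

```text
t: 27.1
eef_pos: [0.4749, -0.3425, 0.0331]
tool_rot: [0.0, 0.995, 0.104, 0.001]
contact_force: [0.4, -0.6, -1.3]
gripper_width: 0.403
grasp_force: 60.3
```

Call:
drive_tool([
  {"hand": 0.2,"translation": [0,0.5,-1.5],"angular": [0,0,0]},
  {"hand": 0.2,"translation": [0,0.5,-2.3],"angular": [0,0,0]},
  {"hand": 0.2,"translation": [0,0.5,-2.3],"angular": [0,0,0]},
  {"hand": 0.2,"translation": [0,0.5,-2.3],"angular": [0,0,0]},
])

```text
t: 27.6
eef_pos: [0.4745, -0.3416, 0.0304]
tool_rot: [0.0, 0.995, 0.104, 0.0]
contact_force: [-1.8, 0.6, 3.7]
gripper_width: 0.404
grasp_force: 61.0
```

Call:
drive_tool([
  {"hand": 0.65,"translation": [0,0,0],"angular": [0,0,0]},
  {"hand": 0.65,"translation": [0,0,0],"angular": [0,0,0]},
  {"hand": 0.65,"translation": [0,0,0],"angular": [0,0,0]},
  {"hand": 0.65,"translation": [0,0,20],"angular": [0,0,0]},
  {"hand": 0.65,"translation": [0,0,60],"angular": [0,0,0]},
  {"hand": 0.65,"translation": [0,0,120],"angular": [0,0,0]},
  {"hand": 0.65,"translation": [-40,-30,170],"angular": [0,0,0]},
  {"hand": 0.65,"translation": [-40,-30,210],"angular": [0,0,0]},
  {"hand": 0.65,"translation": [-40,-30,210],"angular": [0,0,0]},
])

```text
t: 28.72
eef_pos: [0.4355, -0.3738, 0.2457]
tool_rot: [0.003, 0.995, 0.103, 0.003]
contact_force: [-0.1, 1.3, -1.0]
gripper_width: 0.648
grasp_force: 0.0
```

Run:
```python
from mod import *
o=bot.get_obs(); print(o['eef_pos'])
im,m=shot('wrist','w9'); print(rect('wrist',m,'cooler',.015),rect('wrist',m,'module',.033),green(im,m,.033,(.4745,-.3416,.033))[1])
im,m=shot('top','t6')
for q in ('hold_round','hold_along','hold_across'): print(q,rect('top',m,q,.032))
```

```text
[ 0.43545726 -0.37383459  0.24571985]
[(0.97, [474.9, -339.6], [229, 91], np.float64(0.211), [np.float64(488.2), np.float64(-336.6)])] [(0.75, [473.1, -340.4], [188, 37], np.float64(0.208), [np.float64(480.4), np.float64(-338.6)])] ((473.46124267578125, -339.6680603027344), (182.40074157714844, 32.75039291381836), 11.979517936706543)
hold_round [(0.69, [442.3, 331.1], [93, 36], np.float64(-0.045), [np.float64(442.6), np.float64(329.1)])]
hold_along [(0.71, [543.6, 294.4], [95, 36], np.float64(-0.123), [np.float64(540.0), np.float64(297.1)])]
hold_across [(0.54, [537.1, 383.3], [96, 46], np.float64(0.008), [np.float64(537.6), np.float64(380.1)])]
```

View pics/w9.png

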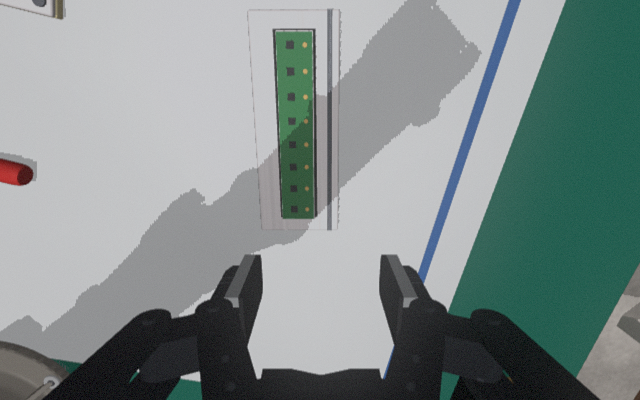

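Call:
drive_tool([
  {"hand": 0.4,"translation": [109,668,-20],"angular": [0,0,2.911]},
  {"hand": 0.4,"translation": [109,668,-20],"angular": [0,0,2.911]},
  {"hand": 0.4,"translation": [109,668,-20],"angular": [0,0,2.911]},
  {"hand": 0.4,"translation": [109,668,-20],"angular": [0,0,2.911]},
  {"hand": 0.4,"translation": [109,668,-20],"angular": [0,0,2.911]},
  {"hand": 0.4,"translation": [109,668,-20],"angular": [0,0,2.911]},
  {"hand": 0.4,"translation": [109,668,-20],"angular": [0,0,2.911]},
  {"hand": 0.4,"translation": [109,668,-20],"angular": [0,0,2.911]},
  {"hand": 0.4,"translation": [109,668,-20],"angular": [0,0,2.911]},
  {"hand": 0.4,"translation": [109,668,-20],"angular": [0,0,2.911]},
  {"hand": 0.4,"translation": [109,668,-20],"angular": [0,0,2.911]},
  {"hand": 0.4,"translation": [109,668,-20],"angular": [0,0,2.911]},
])

```text
t: 30.58
eef_pos: [0.5415, 0.3021, 0.2192]
tool_rot: [-0.002, 0.329, 0.944, 0.001]
contact_force: [0.4, -0.7, 0.7]
gripper_width: 0.402
grasp_force: 0.0
```

Call:
drive_tool([
  {"hand": 0.4,"translation": [3,-8,-75],"angular": [0,0,0.648]},
  {"hand": 0.4,"translation": [3,-8,-75],"angular": [0,0,0.648]},
  {"hand": 0.4,"translation": [3,-8,-75],"angular": [0,0,0.648]},
  {"hand": 0.4,"translation": [3,-8,-75],"angular": [0,0,0.648]},
  {"hand": 0.4,"translation": [3,-8,-75],"angular": [0,0,0.648]},
  {"hand": 0.4,"translation": [3,-8,-75],"angular": [0,0,0.648]},
])

```text
t: 31.32
eef_pos: [0.5462, 0.2884, 0.1447]
tool_rot: [-0.0, 0.019, 1.0, -0.0]
contact_force: [0.8, 0.8, -0.6]
gripper_width: 0.398
grasp_force: 0.0
```

Run:
```python
from mod import *
o=bot.get_obs(); print(o['eef_pos'],o['tool_rot'],o['q'][6])
im,m=shot('wrist','w10')
for q in ('hold_along','hold_round','hold_across'):
  try:
    p=handle(im,'wrist',q); print(q,p,unproj(m,p[0],.072)*1000,rect('wrist',m,q,.042))
  except Exception as e: print(q,e)
```

```text
[0.54615105 0.28836342 0.14465142] [-3.17793214e-04  1.87086435e-02  9.99824925e-01 -6.99777951e-05] 0.489182735691344
hold_along (array([327.74675325, 218.05565863]), array([ 319,  188,   18,   62, 1078], dtype=int32)) [542.89822787 293.13136342  72.        ] [(0.89, [542.8, 293.2], [93, 26], np.float64(-0.021), [np.float64(540.3), np.float64(293.3)])]
hold_round (array([380.02467587,  35.48431619]), array([ 354,    7,   53,   58, 2391], dtype=int32)) [436.50508085 325.11660815  72.        ] [(0.65, [447.2, 327.9], [71, 37], np.float64(-0.021), [np.float64(444.1), np.float64(325.8)])]
hold_across (array([456.54480652, 202.03665988]), array([428, 175,  57,  38, 982], dtype=int32)) [534.91658799 376.03442723  72.        ] [(0.66, [535.2, 381.3], [93, 55], np.float64(-0.03), [np.float64(533.2), np.float64(375.8)])]
```

View pics/w10.png

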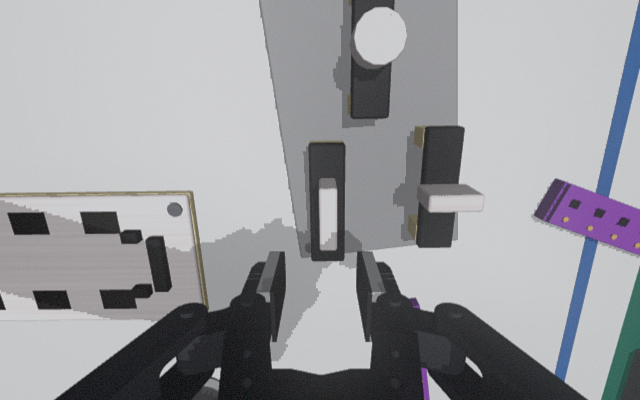

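Call:
drive_tool([
  {"hand": 0.4,"translation": [-2,5,-30],"angular": [0,0,0.015]},
  {"hand": 0.4,"translation": [-2,5,-50],"angular": [0,0,0.015]},
  {"hand": 0.4,"translation": [-2,5,-50],"angular": [0,0,0.015]},
  {"hand": 0.4,"translation": [-2,5,-50],"angular": [0,0,0.015]},
])

```text
t: 32.17
eef_pos: [0.5447, 0.2936, 0.0956]
tool_rot: [0.0, 0.011, 1.0, 0.0]
contact_force: [-0.1, -0.0, 0.3]
gripper_width: 0.403
grasp_force: 0.0
```

Call:
drive_tool([
  {"hand": 0.4,"translation": [0,0,-20],"angular": [0,0,0]},
  {"hand": 0.4,"translation": [0,0,-34.5],"angular": [0,0,0]},
  {"hand": 0.4,"translation": [0,0,-34.5],"angular": [0,0,0]},
  {"hand": 0.4,"translation": [0,0,-34.5],"angular": [0,0,0]},
  {"hand": 0,"translation": [0,0,-34.5],"angular": [0,0,0]},
  {"hand": 0,"translation": [0,0,-34.5],"angular": [0,0,0]},
  {"hand": 0,"translation": [0,0,-34.5],"angular": [0,0,0]},
  {"hand": 0,"translation": [0,0,-34.5],"angular": [0,0,0]},
  {"hand": 0,"translation": [0,0,-34.5],"angular": [0,0,0]},
], force=50)

```text
t: 33.3
eef_pos: [0.5446, 0.2936, 0.0611]
tool_rot: [0.0, 0.01, 1.0, 0.0]
contact_force: [-0.0, -1.8, 5.5]
gripper_width: 0.131
grasp_force: 49.7
```

Call:
drive_tool([
  {"hand": 0,"translation": [0,0,15],"angular": [0,0,0]},
  {"hand": 0,"translation": [0,0,45],"angular": [0,0,0]},
  {"hand": 0,"translation": [5,-25,68],"angular": [0,0,0]},
  {"hand": 0,"translation": [15,-70,70],"angular": [0,0,0]},
  {"hand": 0,"translation": [26,-122,70],"angular": [0,0,0]},
  {"hand": 0,"translation": [36,-174,70],"angular": [0,0,0]},
  {"hand": 0,"translation": [45,-220,65],"angular": [0,0,0]},
  {"hand": 0,"translation": [51,-246,45],"angular": [0,0,0]},
  {"hand": 0,"translation": [51.5,-250,25],"angular": [0,0,0]},
  {"hand": 0,"translation": [51.5,-250,12],"angular": [0,0,0]},
  {"hand": 0,"translation": [51.5,-250,10],"angular": [0,0,0]},
  {"hand": 0,"translation": [51.5,-250,10],"angular": [0,0,0]},
])

```text
t: 34.8
eef_pos: [0.5957, 0.0453, 0.0707]
tool_rot: [0.0, 0.009, 1.0, 0.001]
contact_force: [0.5, 0.3, -2.9]
gripper_width: 0.13
grasp_force: 49.2
```

Call:
drive_tool([
  {"hand": 0,"translation": [0,-0.5,-1],"angular": [0,0,0]},
  {"hand": 0,"translation": [0,-0.5,-1],"angular": [0,0,0]},
  {"hand": 0,"translation": [0,-0.5,-1],"angular": [0,0,0]},
])

```text
t: 35.17
eef_pos: [0.5959, 0.0429, 0.0698]
tool_rot: [0.0, 0.01, 1.0, 0.0]
contact_force: [-0.2, 0.5, -2.3]
gripper_width: 0.13
grasp_force: 49.2
```

Within a millimetre; release and rise.

Call:
drive_tool([
  {"hand": 0,"translation": [0,0.5,-0.7],"angular": [0,0,0]},
  {"hand": 0,"translation": [0,0.5,-0.7],"angular": [0,0,0]},
  {"hand": 0.4,"translation": [0,0.5,-0.7],"angular": [0,0,0]},
  {"hand": 0.4,"translation": [0,0.5,-0.7],"angular": [0,0,0]},
  {"hand": 0.4,"translation": [0,0.5,-0.7],"angular": [0,0,0]},
  {"hand": 0.4,"translation": [0,0.5,15],"angular": [0,0,0]},
  {"hand": 0.5,"translation": [0,0,50],"angular": [0,0,0]},
  {"hand": 0.6,"translation": [0,0,80],"angular": [0,0,0]},
  {"hand": 0.6,"translation": [0,0,80],"angular": [0,0,0]},
])

```text
t: 36.3
eef_pos: [0.5976, 0.0436, 0.1531]
tool_rot: [0.003, 0.01, 1.0, 0.0]
contact_force: [0.1, -0.1, -0.4]
gripper_width: 0.599
grasp_force: 0.0
```

Call:
drive_tool([
  {"hand": 0.6,"translation": [-159,280.5,-20],"angular": [0,0,0]},
  {"hand": 0.6,"translation": [-159,280.5,-20],"angular": [0,0,0]},
  {"hand": 0.6,"translation": [-159,280.5,-20],"angular": [0,0,0]},
  {"hand": 0.6,"translation": [-159,280.5,-20],"angular": [0,0,0]},
  {"hand": 0.6,"translation": [-159,280.5,-20],"angular": [0,0,0]},
  {"hand": 0.6,"translation": [-159,280.5,-20],"angular": [0,0,0]},
  {"hand": 0.6,"translation": [-159,280.5,-20],"angular": [0,0,0]},
  {"hand": 0.6,"translation": [-159,280.5,-20],"angular": [0,0,0]},
  {"hand": 0.6,"translation": [-159,280.5,-20],"angular": [0,0,0]},
])

```text
t: 37.42
eef_pos: [0.438, 0.3217, 0.1293]
tool_rot: [0.0, 0.012, 1.0, -0.0]
contact_force: [0.1, -0.5, -0.7]
gripper_width: 0.597
grasp_force: 0.0
```

Call:
drive_tool([
  {"hand": 0.6,"translation": [0,1,-35],"angular": [0,0,0]},
  {"hand": 0.6,"translation": [0,1.5,-60],"angular": [0,0,0]},
  {"hand": 0.6,"translation": [0,1.5,-68],"angular": [0,0,0]},
  {"hand": 0.6,"translation": [0,1.5,-68],"angular": [0,0,0]},
  {"hand": 0.1,"translation": [0,1.5,-68],"angular": [0,0,0]},
  {"hand": 0.1,"translation": [0,1.5,-68],"angular": [0,0,0]},
  {"hand": 0.1,"translation": [0,1.5,-68],"angular": [0,0,0]},
  {"hand": 0.1,"translation": [0,1.5,-68],"angular": [0,0,0]},
  {"hand": 0.1,"translation": [0,1.5,-68],"angular": [0,0,0]},
])

```text
t: 38.55
eef_pos: [0.4375, 0.3255, 0.0627]
tool_rot: [0.001, 0.01, 1.0, 0.0]
contact_force: [0.3, -0.6, 6.4]
gripper_width: 0.332
grasp_force: 49.3
```

Call:
drive_tool([
  {"hand": 0.1,"translation": [0,0,20],"angular": [0,0,0]},
  {"hand": 0.1,"translation": [0,0,60],"angular": [0,0,0]},
  {"hand": 0.1,"translation": [8,-17,95],"angular": [0,0,0]},
  {"hand": 0.1,"translation": [25,-55,100],"angular": [0,0,0]},
  {"hand": 0.1,"translation": [46,-100,100],"angular": [0,0,0]},
  {"hand": 0.1,"translation": [69,-150,100],"angular": [0,0,0]},
  {"hand": 0.1,"translation": [92,-200,100],"angular": [0,0,0]},
  {"hand": 0.1,"translation": [115,-250,100],"angular": [0,0,0]},
  {"hand": 0.1,"translation": [138,-300,100],"angular": [0,0,0]},
  {"hand": 0.1,"translation": [153,-334,100],"angular": [0,0,0]},
  {"hand": 0.1,"translation": [157.5,-343,90],"angular": [0,0,0]},
  {"hand": 0.1,"translation": [157.5,-343,60],"angular": [0,0,0]},
])

```text
t: 40.05
eef_pos: [0.5955, -0.0185, 0.1227]
tool_rot: [0.002, 0.011, 1.0, 0.0]
contact_force: [-0.4, 0.4, -3.1]
gripper_width: 0.328
grasp_force: 50.1
```

Call:
drive_tool([
  {"hand": 0.1,"translation": [0,0,-25],"angular": [0,0,0]},
  {"hand": 0.1,"translation": [0,0,-45],"angular": [0,0,0]},
  {"hand": 0.1,"translation": [0,0,-48],"angular": [0,0,0]},
  {"hand": 0.1,"translation": [0,0,-48],"angular": [0,0,0]},
  {"hand": 0.1,"translation": [0,0,-48],"angular": [0,0,0]},
])

```text
t: 40.67
eef_pos: [0.595, -0.0179, 0.0746]
tool_rot: [0.001, 0.01, 1.0, 0.0]
contact_force: [-0.3, -0.1, -3.2]
gripper_width: 0.327
grasp_force: 50.0
```

Call:
drive_tool([
  {"hand": 0.1,"translation": [0,0.5,-2.5],"angular": [0,0,0]},
  {"hand": 0.1,"translation": [0,0.5,-3.5],"angular": [0,0,0]},
  {"hand": 0.1,"translation": [0,0.5,-3.5],"angular": [0,0,0]},
  {"hand": 0.1,"translation": [0,0.5,-3.5],"angular": [0,0,0]},
])

```text
t: 41.18
eef_pos: [0.5946, -0.0176, 0.0708]
tool_rot: [0.0, 0.01, 1.0, -0.0]
contact_force: [-2.7, 0.2, 5.1]
gripper_width: 0.33
grasp_force: 50.9
```

Touching down; release.

Call:
drive_tool([
  {"hand": 0.55,"translation": [0,0,0],"angular": [0,0,0]},
  {"hand": 0.55,"translation": [0,0,0],"angular": [0,0,0]},
  {"hand": 0.55,"translation": [0,0,0],"angular": [0,0,0]},
  {"hand": 0.55,"translation": [0,0,15],"angular": [0,0,0]},
  {"hand": 0.55,"translation": [0,0,50],"angular": [0,0,0]},
  {"hand": 0.5,"translation": [0,0,80],"angular": [0,0,0]},
  {"hand": 0.4,"translation": [0,0,80],"angular": [0,0,0]},
])

```text
t: 42.05
eef_pos: [0.5962, -0.0171, 0.1534]
tool_rot: [0.003, 0.01, 1.0, 0.0]
contact_force: [-0.7, -0.5, -1.5]
gripper_width: 0.4
grasp_force: 0.0
```

Call:
drive_tool([
  {"hand": 0.4,"translation": [-58.5,394,-10],"angular": [0,0,-1.571]},
  {"hand": 0.4,"translation": [-58.5,394,-10],"angular": [0,0,-1.571]},
  {"hand": 0.4,"translation": [-58.5,394,-10],"angular": [0,0,-1.571]},
  {"hand": 0.4,"translation": [-58.5,394,-10],"angular": [0,0,-1.571]},
  {"hand": 0.4,"translation": [-58.5,394,-10],"angular": [0,0,-1.571]},
  {"hand": 0.4,"translation": [-58.5,394,-10],"angular": [0,0,-1.571]},
  {"hand": 0.4,"translation": [-58.5,394,-10],"angular": [0,0,-1.571]},
  {"hand": 0.4,"translation": [-58.5,394,-10],"angular": [0,0,-1.571]},
  {"hand": 0.4,"translation": [-58.5,394,-10],"angular": [0,0,-1.571]},
  {"hand": 0.4,"translation": [-58.5,394,-10],"angular": [0,0,-1.571]},
  {"hand": 0.4,"translation": [-58.5,394,-10],"angular": [0,0,-1.571]},
  {"hand": 0.4,"translation": [-58.5,394,-10],"angular": [0,0,-1.571]},
])

```text
t: 43.55
eef_pos: [0.5358, 0.3762, 0.1399]
tool_rot: [-0.0, 0.714, 0.7, -0.0]
contact_force: [0.6, -0.3, 0.1]
gripper_width: 0.4
grasp_force: 0.0
```

Run:
```python
from mod import *
o=bot.get_obs(); print(o['eef_pos'],o['tool_rot'])
im,m=shot('wrist','w11')
p=handle(im,'wrist','hold_across'); print(p,unproj(m,p[0],.072)*1000,rect('wrist',m,'hold_across',.042))
```

```text
[0.53580587 0.37618919 0.13992503] [-9.26362491e-05  7.14287184e-01  6.99852702e-01 -7.87220016e-05]
(array([321.46352941, 222.72470588]), array([313, 199,  18,  50, 850], dtype=int32)) [536.30078623 377.78717945  72.        ] [(0.71, [536.0, 371.5], [91, 52], np.float64(-0.031), [np.float64(536.0), np.float64(377.3)])]
```

Matches the parked pose; descend and grip.

Call:
drive_tool([
  {"hand": 0.4,"translation": [0.5,0,-40],"angular": [0,0,0]},
  {"hand": 0.4,"translation": [0.5,0,-72],"angular": [0,0,0]},
  {"hand": 0.4,"translation": [0.5,0,-80],"angular": [0,0,0]},
  {"hand": 0.4,"translation": [0.5,0,-80],"angular": [0,0,0]},
  {"hand": 0,"translation": [0.5,0,-80],"angular": [0,0,0]},
  {"hand": 0,"translation": [0.5,0,-80],"angular": [0,0,0]},
  {"hand": 0,"translation": [0.5,0,-80],"angular": [0,0,0]},
  {"hand": 0,"translation": [0.5,0,-80],"angular": [0,0,0]},
  {"hand": 0,"translation": [0.5,0,-80],"angular": [0,0,0]},
])

```text
t: 44.82
eef_pos: [0.5373, 0.3773, 0.0617]
tool_rot: [0.0, 0.715, 0.7, 0.001]
contact_force: [1.5, -0.0, 6.7]
gripper_width: 0.13
grasp_force: 50.8
```

Call:
drive_tool([
  {"hand": 0,"translation": [0,0,20],"angular": [0,0,0]},
  {"hand": 0,"translation": [0,0,55],"angular": [0,0,0]},
  {"hand": 0,"translation": [4,-20,75],"angular": [0,0,0]},
  {"hand": 0,"translation": [14,-65,75],"angular": [0,0,0]},
  {"hand": 0,"translation": [26,-117,75],"angular": [0,0,0]},
  {"hand": 0,"translation": [37,-168,75],"angular": [0,0,0]},
  {"hand": 0,"translation": [48,-218,75],"angular": [0,0,0]},
  {"hand": 0,"translation": [57,-258,72],"angular": [0,0,0]},
  {"hand": 0,"translation": [60,-273,55],"angular": [0,0,0]},
  {"hand": 0,"translation": [60,-273,30],"angular": [0,0,0]},
  {"hand": 0,"translation": [60,-273,14],"angular": [0,0,0]},
  {"hand": 0,"translation": [60,-273,12],"angular": [0,0,0]},
])

```text
t: 46.32
eef_pos: [0.5951, 0.1042, 0.0708]
tool_rot: [-0.001, 0.714, 0.7, -0.001]
contact_force: [-0.8, 0.4, -2.3]
gripper_width: 0.128
grasp_force: 49.5
```

Call:
drive_tool([
  {"hand": 0,"translation": [0,0,-1],"angular": [0,0,0]},
  {"hand": 0,"translation": [0,0,-3],"angular": [0,0,0]},
  {"hand": 0,"translation": [0,0,-3],"angular": [0,0,0]},
  {"hand": 0,"translation": [0,0,-3],"angular": [0,0,0]},
])

```text
t: 46.82
eef_pos: [0.597, 0.1038, 0.0697]
tool_rot: [0.0, 0.714, 0.7, 0.001]
contact_force: [0.7, 0.3, 1.2]
gripper_width: 0.127
grasp_force: 50.1
```

Call:
drive_tool([
  {"hand": 0.4,"translation": [0,0,0],"angular": [0,0,0]},
  {"hand": 0.4,"translation": [0,0,0],"angular": [0,0,0]},
  {"hand": 0.4,"translation": [0,0,0],"angular": [0,0,0]},
  {"hand": 0.4,"translation": [0,0,15],"angular": [0,0,0]},
  {"hand": 0.4,"translation": [0,0,60],"angular": [0,0,0]},
  {"hand": 0.6,"translation": [0,-40,120],"angular": [0,0,0]},
  {"hand": 0.7,"translation": [-2,-83,180],"angular": [0,0,0]},
  {"hand": 0.7,"translation": [-2,-83,190],"angular": [0,0,0]},
  {"hand": 0.7,"translation": [-2,-83,190],"angular": [0,0,0]},
  {"hand": 0.7,"translation": [-2,-83,190],"angular": [0,0,0]},
  {"hand": 0.7,"translation": [-2,-83,190],"angular": [0,0,0]},
])

```text
t: 48.2
eef_pos: [0.5935, 0.0212, 0.2578]
tool_rot: [-0.001, 0.714, 0.7, -0.001]
contact_force: [0.5, 0.2, -0.2]
gripper_width: 0.7
grasp_force: 0.0
```

Run:
```python
from mod import *
o=bot.get_obs(); print(o['eef_pos'],o['tool_rot'])
im,m=shot('wrist','w12')
for q in ('hold_round','hold_along','hold_across'): print(q,rect('wrist',m,q,.05))
print(rect('wrist',m,'jig',.016))
a=cv2.imread('pics/w2.png');b=cv2.imread('pics/w12.png')
cv2.imwrite('pics/cmp.png',np.hstack([a[0:270,210:430],b[0:270,210:430]]))
im,m=shot('top','t9'); print(rect('top',m,'module',.033), rect('top',m,'cooler',.015)[:1])
```

```text
[0.59351238 0.02122697 0.25783584] [-8.61571329e-04  7.13943924e-01  7.00201999e-01 -7.01392771e-04]
hold_round [(0.84, [593.8, -20.5], [93, 49], np.float64(-0.018), [np.float64(593.8), np.float64(-16.9)])]
hold_along [(0.89, [596.7, 45.3], [92, 29], np.float64(-0.018), [np.float64(596.4), np.float64(44.4)])]
hold_across [(0.94, [596.2, 102.8], [92, 39], np.float64(-0.019), [np.float64(596.8), np.float64(103.0)])]
[(0.88, [595.9, 43.2], [269, 119], np.float64(1.547), [np.float64(596.6), np.float64(65.7)])]
[(0.96, [717.9, -312.4], [193, 40], np.float64(-0.476), [np.float64(715.4), np.float64(-312.4)]), (0.89, [741.4, 367.6], [192, 40], np.float64(0.139), [np.float64(739.0), np.float64(367.7)]), (0.72, [586.8, 564.0], [188, 38], np.float64(1.193), [np.float64(587.4), np.float64(563.4)]), (0.64, [512.9, -327.0], [110, 38], np.float64(0.233), [np.float64(522.9), np.float64(-327.7)])] [(0.71, [505.0, -364.0], [195, 64], np.float64(0.499), [np.float64(507.3), np.float64(-360.7)])]
```

View pics/cmp.png

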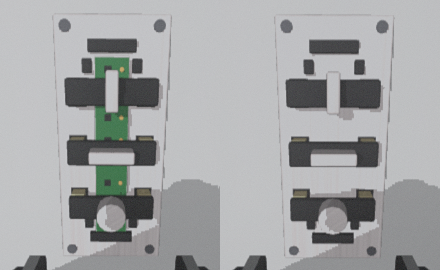

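The left half is the starting view and the right half is now. The handles sit at the same places in both (about (111,90), (111,157) and (111,213) in each half), all upright and square, within 1–2 mm of the start. The module is gone from the jig. Handing in.

```bash
python3 -c "
from station import bot
print(bot.hand_in())"
```

```text
the job is handed in; nothing more can be done
None
```

The job is handed in at about 48 s of the 144 s allowed: by the camera the module lies within about 2 mm of the centre of the rubber strip, all three hold-downs are back on their own seats within about 2 mm, upright and square, and the arm never went near the bottle, spool or screwdriver; the hand-in call gave no verdict.

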